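# Spin-check a filter wheel and brake it on its pointer

## Task

Check the microscope filter wheel on its test stand: flick it with a finger so that it spins by itself, and let its raised flag run past the pointer at least once and on round to the far side with nothing touching the wheel. Then, as the flag comes round to the pointer again, brake the wheel with a light fingertip so that the flag stands lined up with the pointer (easing it the last bit under the fingertip is fine), and finish with the fingertip still resting on the wheel, holding it there. Press lightly: the wheel sits on a spring and must not be pushed down more than about 10 mm, and leave everything around it where it is.

Things in the scene. Friction and masses are not known exactly. Their poses are not given: they have to be found in the camera images.
- stand: fixed test stand: a dark square steel plate, 240 x 240 x 20 mm, carrying the wheel on an upright spindle at its middle. Origin on the spindle axis at the table surface, z up. Its -x axis runs from the spindle to the pointer
- pointer (a point): nose of the pointer, a small light V-nosed finger on a dark post on the stand, just outside the wheel's rim: 102 mm from the spindle axis, top 68 mm above the table (2 mm below the wheel's face); the post's outer side is 134 mm from the axis
- wheel: the filter wheel: level aluminium disc, 200 mm across, 12 mm thick, with six flush grey blanking plates and one raised block, the flag, on its -x axis. Origin on the spindle axis at the disc's underside, 58 mm above the table. Turns endlessly either way on very light bearings: a flick keeps it turning for many seconds with little loss of speed. Mass 0.4 to 0.85 kg
- hub (a point): middle of the wheel's flat top face, on the spindle axis, 70 mm above the table; a steel hub 30 mm across stands 12 mm above the face here. The rest of the face is free but for the flag. The spindle is sprung: the wheel stays level and sinks under a press of over 4 to 8 N, then 1 mm per N more, 14 mm at most. A light press of a fingertip stops it at once; a pressed fingertip drags it along
- flag (a point): middle of the top of the flag, the one raised aluminium block on the wheel: 18 mm along the radius, 14 mm along the rim, 24 mm tall (its top 94 mm above the table), centred 88 mm from the axis
- mark (a point): a point fixed on the stand at the height of the wheel's face (70 mm above the table), 88 mm from the axis and 14 mm inward from the pointer's nose: straight below the flag's middle when the flag is lined up with the pointer
- spare_ring: bystander: loose steel ring, 32 mm across, 10 mm high, lying on a corner of the stand's plate; origin under its centre
- oil_bottle: bystander: small loose amber bottle, 22 mm across, 45 mm high, standing on another corner of the stand's plate (its top is level with about 65 mm, below the wheel's face); origin under its centre
- flask: bystander: loose clear culture flask lying flat, 85 x 110 x 35 mm with a screw cap; origin under its centre
- tip_box: bystander: loose pipette-tip box, 85 x 120 x 75 mm high; origin under its centre
- dishes: bystander: loose stack of three petri dishes, 92 mm across, 44 mm high; origin under its centre
- wash_bottle: bystander: loose white bottle, 64 mm across, 150 mm high; origin under its centre

How it is judged (in metres and radians):
On the way, in this order (a step that is already met when the one before it is completed fails the run):
1. the wheel spins by itself, untouched (faster than 0.4 rad/s), as its flag runs past the pointer (within 40 mm of the mark) (angular speed of wheel above 0.4 rad/s and contact force between the fingers and wheel below 0.02 N and horizontal distance between flag and mark below 0.04 m), for 0.05 s.
2. still spinning untouched, the flag runs on to the far side (more than 150 mm from the mark) (angular speed of wheel above 0.4 rad/s and contact force between the fingers and wheel below 0.02 N and horizontal distance between flag and mark above 0.15 m), for 0.05 s.
3. the wheel is braked under the fingertip with the flag at the pointer (horizontal distance between flag and mark below 0.008 m and angular speed of wheel below 0.06 rad/s and contact force between the fingers and wheel above 0.5 N), for 0.3 s.
At the end, for the whole second after the job is handed in: the flag's middle is within 8 mm (level) of the mark, the wheel is still (under 0.06 rad/s), and a fingertip rests on the wheel with more than 0.5 N (all of step 3); the arm keeps its last pose, push and grip.
It fails at once if the wheel is leaned on hard (pushed down more than 10 mm on its spring) (height (world z) of hub below 0.06 m).
It fails at once if a bystander is moved more than 20 mm or lifted (distance of any of spare_ring, oil_bottle, flask, tip_box, dishes, wash_bottle from where it was at the start of the episode above 0.02 m).
It also fails if it takes over 45 s, if anything falls off the work surface, if the arm or the gripper's body presses on something with over 40 N, if the wrist force passes 120 N, or if a joint passes its speed limit or range.

## Robot

A 6-joint arm with a two-finger parallel gripper is mounted at the origin on the work surface. World frame = base frame: x ahead of the robot, y to its left, z up, the work surface at z = 0. Lengths are in mm, angles in rad, forces in N, time in s.
With the tool pointing down it reaches from about 325 to 775 mm from the base axis. Payload 5.5 kg.
Tool frame: the origin (TCP) lies at the very end of the fingers, on their centre line; the grasp point (between the pads) lies arm.tcp_to_grasp behind it (arm.tcp_to_grasp is the distance from the TCP to the grasp point, in mm); z points along the fingers, x is the direction in which the jaws open and shut, and the axes are right-handed (so a half turn about z gives the same grasp; the last joint's range is limited). The gripper opens to 88 mm and grips with 3 to 60 N. Pads are 20 mm wide; open, the fingers measure 115 mm over their backs; the gripper's body (75 mm by 178 mm) begins 61 mm behind the grasp point.
Start: joints at [-1.275, 0.091, 1.231, -0, 1.82, -0.057], TCP at [207.316, -563.06, 222.631] pointing down, gripper open.
Joint ranges: [-2.87, 2.87], [-0.86, 2.18], [0.17, 2.46], [-1.51, 4.65], [0.06, 2.69], [-2.65, 2.65]. Speed limits (rad/s): [2.57, 2.57, 3.01, 3.14, 3.14, 3.14].

## Interface

Orientations are given as a unit quaternion [x, y, z, w].
In Python, from bench import sensors, grab_frame, camera_model, workorder, arm gives the robot as it stands. The module is installed in compiled form; this text tells all that it offers.
- The arm moves only by the tool play_rows, never from a script. Its argument "commands" is a list of rows, each an object with "xyz": the shift along the tool's x, y, z in cm, a list of three; "angular": the turn, a rotation vector about the tool's x, y, z in degrees, a list of three; "grip": the opening, from -1 (shut) to 1 (fully open), so that 0 is half open. A call has 1 to 20 rows; each row is the pose to reach, as a shift and turn from the pose commanded when the call began, along the tool's axes at that moment; what a row does not reach only later rows make up. A row lasts 1/8 s, in which the tool goes at most 62.5 mm and 10.7 degrees, less where a joint would pass 70% of its speed; a pose out of reach is approached as far as the arm can. A call with a gripper value outside its range is refused whole. The fingers move at their own pace and stop on an object; "squeeze" is the grip in N (left out, the last holds). Time passes only in rows, so rows that repeat a pose let the fingers close. It gives the time, the measured TCP pose, the force and the opening at its end, in the units of the state.
- sensors.state(): the state, without advancing time (a new reading comes with each control period).
- grab_frame(name): name is "side" or "top" or "wrist"; returns (picture, depth): 480x640x3 uint8, blue, green, red; 480x640 float32, mm along the optical axis (not along the pixel's ray), 0 where there is no reading.
- camera_model(name): a dict with "fx", "fy", "cx", "cy" (pixels), "R" (3x3) and "t" (3): a world point X has camera coordinates R X + t; the wrist camera has in their place "mount" (4x4, takes a point from camera to tool coordinates, whose origin is the TCP and whose axes are the tool frame's). Camera axes: x right, y down, z forward; pixel columns grow to the right and rows downward; lengths in mm; the calibration is good to about 2 mm. A picture is of the moment at which its call begins: read the wrist's pose just before it. camera_model takes no time and is no camera call.
- workorder.job_done(): hands the job in, once; it reports no verdict.
The state is a dict: "time_s": time; "joint_positions": joint angles; "qvel": joint speeds; "joint_torque": joint torques, N m; "position": TCP position; "eef_rot": TCP orientation; "ft_force": force on the tool from outside, world axes, zero at the start; "moment": the same for the moment, N m; "finger_gap": finger opening in mm.
Only numpy, scipy, OpenCV 4.12 (cv2) and the standard library are available. Lean on these libraries where they do the work, as an engineer would, in place of code of your own. Each camera call takes 0.05 s, during which the arm holds its last target. There are 200 camera calls.

## Working session

There is one attempt and no reset: what is moved stays moved. The work goes in short steps, Python scripts to look and compute and a tool call to move; the robot and the scene stay as the last step left them, time stands still between calls to the robot, and variables do not carry over. Pictures are saved under pics/ and viewed, on a budget of 10 in all, crops included, one or two more only if the job needs it, and the job is handed in when it is done.

Besides the shell and the picture viewer there is one more tool, called after "Call:" by a JSON object that holds its "fn" and its "kwargs", one argument or row to a line. play_rows: Moves the arm, as the interface text tells. Its arguments: {"type":"object","properties":{"commands":{"type":"array","items":{"type":"object","properties":{"xyz":{"type":"array","items":{"type":"number"}},"angular":{"type":"array","items":{"type":"number"}},"grip":{"type":"number"}}}},"squeeze":{"type":"number"}},"required":["commands"]}

```bash
mkdir -p pics; ls; python3 - <<'E'
from bench import sensors, grab_frame, camera_model, workorder, arm
import cv2,numpy as np
print(sensors.state(), arm.tcp_to_grasp)
a,d=grab_frame("top"); np.save("topd.npy",d); cv2.imwrite("pics/top.png",a)
b,d2=grab_frame("side"); np.save("sided.npy",d2); cv2.imwrite("pics/side.png",b)
for n in("top","side","wrist"):print(n,camera_model(n))
E
```

```text
pics
{'time_s': 0.0, 'joint_positions': array([-1.27467930e+00,  9.17891814e-02,  1.23187655e+00, -3.71182600e-06,
        1.81977468e+00, -5.67221855e-02]), 'qvel': array([-1.77878227e-03,  8.38209966e-04,  4.34775451e-04, -3.21596449e-06,
       -8.51865296e-04, -7.69384735e-04]), 'joint_torque': array([-1.92403160e-03, -4.46454799e+01, -4.06453228e+01,  6.95235073e-02,
        2.91483424e-02, -1.34724946e-04]), 'position': array([ 207.23725169, -562.76258587,  221.55385918]), 'eef_rot': array([ 8.20232132e-01, -5.72030066e-01, -7.27725439e-04, -5.69180792e-04]), 'ft_force': array([-0.56055051,  0.06777255, -0.21937714]), 'moment': array([-0.04572689,  0.05513024,  0.00489043]), 'finger_gap': 88.1758658917541} 18.700000000000003
top {'fx': 563.2259869229702, 'fy': 563.2259869229702, 'cx': 316.44198310209185, 'cy': 236.56007697469204, 'R': array([[-0.02465006, -0.99961959, -0.01237153],
       [-0.98461542,  0.02641777, -0.17272686],
       [ 0.17298799,  0.00792347, -0.98489206]]), 't': array([  44.71100407,  556.56624487, 1271.81730106])}
side {'fx': 602.0272371147346, 'fy': 602.0272371147346, 'cx': 315.8758906862206, 'cy': 242.30063812716855, 'R': array([[-0.98420342, -0.17667281,  0.01141704],
       [-0.12441428,  0.64432123, -0.75456692],
       [ 0.12595521, -0.74406779, -0.65612378]]), 't': array([ 572.55987372,  144.99102725, 1425.89138029])}
wrist {'fx': 392.3728195556923, 'fy': 392.3728195556923, 'cx': 310.2055406284389, 'cy': 240.19168927722598, 'mount': array([[ 9.99999753e-01, -6.26077104e-04, -3.20555317e-04,
         7.99774284e-01],
       [ 6.85329194e-04,  9.69837257e-01,  2.43752386e-01,
        -6.49216988e+01],
       [ 1.58278701e-04, -2.43752546e-01,  9.69837446e-01,
        -1.62486168e+02],
       [ 0.00000000e+00,  0.00000000e+00,  0.00000000e+00,
         1.00000000e+00]])}
```

View pics/top.png

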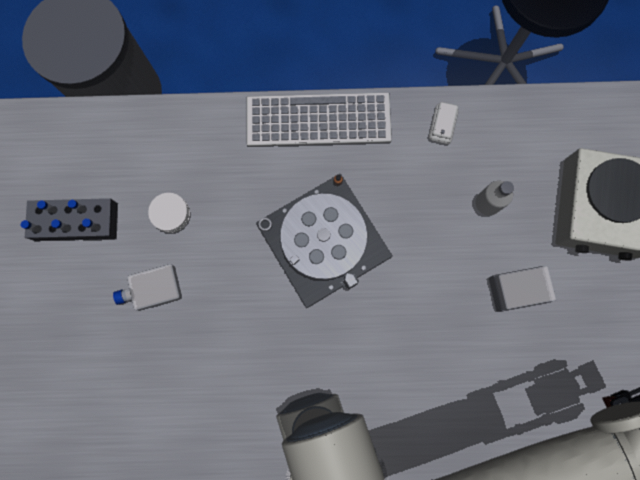

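View pics/side.png

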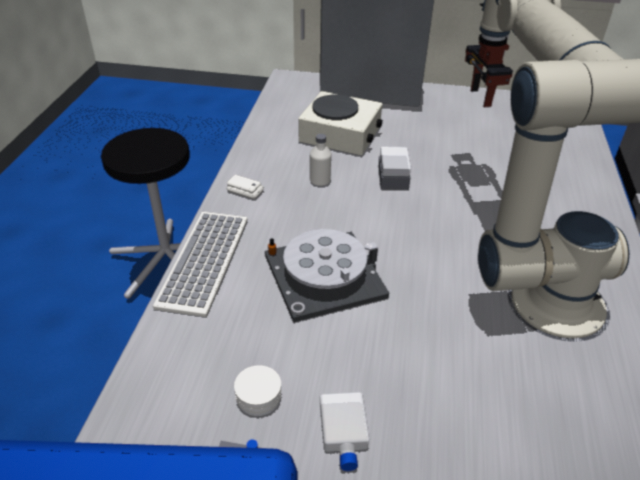

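```bash
cat > h.py <<'E'
import numpy as np,cv2
from bench import sensors, grab_frame, camera_model
def ray(cm,u,v,z):
    R,t=np.array(cm["R"]),np.array(cm["t"]); c=-R.T@t
    d=R.T@np.array([(u-cm["cx"])/cm["fx"],(v-cm["cy"])/cm["fy"],1.]); return c+d*(z-c[2])/d[2]
def cloud(cm,d):
    v,u=np.mgrid[:480,:640]; P=np.stack([(u-cm["cx"])/cm["fx"]*d,(v-cm["cy"])/cm["fy"]*d,d],-1)
    return (P-np.array(cm["t"]))@np.array(cm["R"])
E
python3 - <<'E'
from h import *
cm=camera_model("top");P=cloud(cm,np.load("topd.npy"));a=cv2.imread("pics/top.png")
c0=ray(cm,323,235,70);print("c0",c0)
m=(abs(P[...,2]-70)<5)&(np.hypot(P[...,0]-c0[0],P[...,1]-c0[1])<125)
m8=m.astype(np.uint8); n,l,s,ce=cv2.connectedComponentsWithStats(m8); k=1+np.argmax(s[1:,4]);print(s[1:],ce[1:])
cs,_=cv2.findContours((l==k).astype(np.uint8),cv2.RETR_EXTERNAL,cv2.CHAIN_APPROX_NONE)
h=cv2.convexHull(cs[0]);e=cv2.fitEllipse(cv2.convexHull(cs[0]));print(e,ray(cm,*e[0],70), "zmed",np.median(P[l==k][:,2]))
pts=np.array([ray(cm,*p[0],70)[:2] for p in h],np.float32);print("circ",cv2.minEnclosingCircle(pts))
f=(P[...,2]>85)&(P[...,2]<105)&(np.hypot(P[...,0]-c0[0],P[...,1]-c0[1])<125)
v,u=np.nonzero(f);print("flag px",len(u),u.mean(),v.mean(),P[f].mean(0),ray(cm,u.mean(),v.mean(),94))
r=np.hypot(P[...,0]-c0[0],P[...,1]-c0[1])
cv2.imwrite("pics/crop.png",cv2.resize(a[165:315,240:410],None,fx=4,fy=4,interpolation=cv2.INTER_CUBIC))
np.set_printoptions(linewidth=220,suppress=True)
print(P[274:292,340:362,2].round().astype(int))
for z in (20,):pass
E
```

```text
c0 [557.04028241  14.99036576  70.        ]
[[ 281  194   86   90 5245]] [[323.95195424 235.91820782]]
((325.4391784667969, 238.62158203125), (84.37042236328125, 95.28499603271484), 143.7020263671875) [548.41582687   9.59827052  70.        ] zmed 70.69085394299162
circ ((547.57275390625, 5.80654764175415), 112.05337524414062)
flag px 81 303.85185185185185 250.91358024691357 [518.06355102  59.07559229  91.35553804] [517.50953318  59.18580645  94.        ]
[[  69   67   69   22   21   16   69   70   72   70   70   71   20   18   22   22   17   17   18 1349   23   22]
 [  64   20   16   25   22   21   65   72   75   67   68   69   65   19   17   18   22   22   20   23   23   10]
 [  23   25   19   26   19   19   66   70   68   68   69   72   70   71   23   18   20   21   15   19    2    1]
 [  23   18   22   21   21   20   67   70   67   71   64   72   68   73   68   23   17   19   -1    2    2    0]
 [  24   25   22   16   20   66   67   68   68   67 1349   69   68   76   70   67   24   18   -3   -2    1   -1]
 [  20   20   18   18   20   70   68   71   69   68   68   71   71   69   70
[... 693 characters left out ...]
   -1   -2    5    5]
 [  21   22   21   26   15   21   23   37   65   66   67   63   60   45    3    0    1    3   -3    3    0    0]
 [  17    9    1   26   20   22   14   26   49   66   68   49   20    4    4    5    3   -2   -1    2   -3    4]
 [   1    2    0    0   18   19   10    0   36   47   28    5    4    1   -1    1    1   -3    2   -1    0   -1]
 [   5   -1    3    7   12    5   -2   -2   -3    3   -1    0    0   -6    2   -4    2    1    3   -4    3    0]
 [   2    3    3    2    3    5    1    0    4   -4    1   -1    1   -1    6    4    5    0    2    0   -1    2]
 [  -1   -2   -1    3    8    1   -1    1    2   -4    0   -1    2    0    3   -8    5   -6    0   -2    1   -2]]
```

View pics/crop.png

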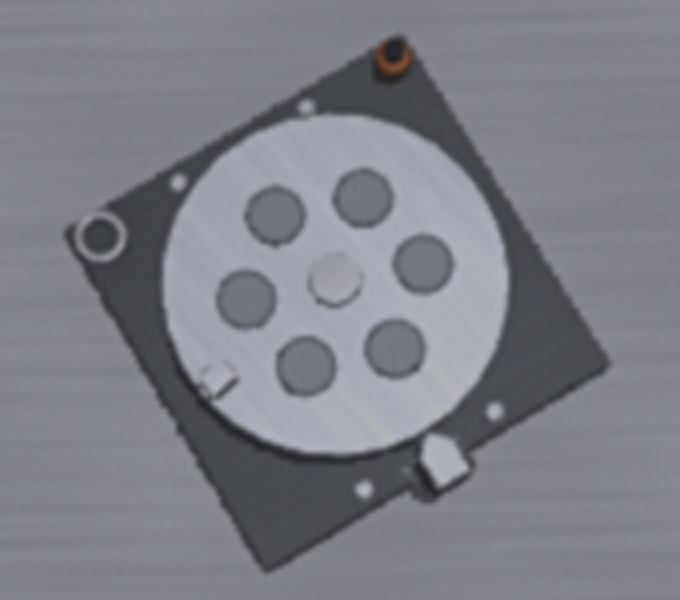

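```bash
python3 - <<'E'
from h import *
cm=camera_model("top");a=cv2.imread("pics/top.png");P=cloud(cm,np.load("topd.npy"))
px=lambda u,v:(240+(u+.5)/4-.5,165+(v+.5)/4-.5)
g=a.max(2); 
m=(P[...,2]>55)&(P[...,2]<82)&(g>130)
n,l,s,ce=cv2.connectedComponentsWithStats(m.astype(np.uint8),connectivity=4)
k=l[250,350];print(s[k])
cs=max(cv2.findContours((l==k).astype(np.uint8),cv2.RETR_EXTERNAL,cv2.CHAIN_APPROX_NONE)[0],key=len)[:,0]
w=np.array([ray(cm,*p,70)[:2] for p in cs]);q=w.copy()
for _ in range(20):
    A=np.c_[2*q,np.ones(len(q))];x=np.linalg.lstsq(A,(q**2).sum(1),rcond=None)[0];c=x[:2];r=np.sqrt(x[2]+c@c)
    e=np.hypot(*(w-c).T)-r;q=w[abs(e)<2.5]
print("wheel",c,r,len(q),len(w))
print("hub",ray(cm,*px(334.5,279),82))
C=[ray(cm,*px(*p),20)[:2] for p in((67,232),(404,35),(608,366),(268,570))];C=np.array(C)
print("plate c",C.mean(0),[np.linalg.norm(C[i]-C[i-1]) for i in range(4)])
u=(C[3]+C[2]-C[0]-C[1]);print("-x dir deg from plate",np.degrees(np.arctan2(u[1],u[0])))
for nm,p,z in(("nose",(428,433),68),("postmid",(452,478),68),("flag",(218,377),94),("ring",(100,237),30),("oil",(395,53),65)):
    X=ray(cm,*px(*p),z)[:2];d=X-c;print(nm,X,np.hypot(*d),np.degrees(np.arctan2(d[1],d[0])))
cs2=camera_model("side")
def proj(cm,X): p=np.array(cm["R"])@X+cm["t"];return p[0]/p[2]*cm["fx"]+cm["cx"],p[1]/p[2]*cm["fy"]+cm["cy"]
print("side hub",proj(cs2,np.array([*c,82])))
b=cv2.imread("pics/side.png");u0,v0=map(int,proj(cs2,np.array([*c,70])))
print(u0,v0);cv2.imwrite("pics/scrop.png",cv2.resize(b[v0-50:v0+70,u0-75:u0+75],None,fx=5,fy=5,interpolation=cv2.INTER_CUBIC))
for nm,X in(("wash",(0,0)),):pass
print("wash",ray(cm,505,186,150),"tip",ray(cm,525,288,75),"dish",ray(cm,168,212,44),"flask",ray(cm,155,286,35))
E
```

```text
[ 281  194   86   85 4478]
wheel [556.93439982  14.15067619] 98.21069034207522 238 257
hub [556.33738036  14.4266557   82.        ]
plate c [555.99804568  13.24585869] [np.float64(236.1818193937758), np.float64(237.67147812112444), np.float64(236.7122097811538), np.float64(234.97628812790725)]
-x dir deg from plate -150.70941142518618
nose [468.16967494 -36.57620752] 102.23694592707268 -150.25308295218025
postmid [442.14316569 -49.33855299] 131.17892228888388 -151.05370753318127
flag [499.99982677  81.43230395] 88.13831768021196 130.23832591963597
ring [594.91875319 153.60289742] 144.53280979627024 74.763266005187
oil [693.68192108 -24.90103726] 142.21434841643566 -15.938032966084545
side hub (np.float64(325.48812069862504), np.float64(251.94828866754958))
325 255
wash [ 640.91932959 -385.50831983  150.        ] tip [ 422.81878691 -436.20091342   75.        ] dish [627.13857837 382.01800861  44.        ] flask [452.57724857 411.32404973  35.        ]
```

View pics/scrop.png

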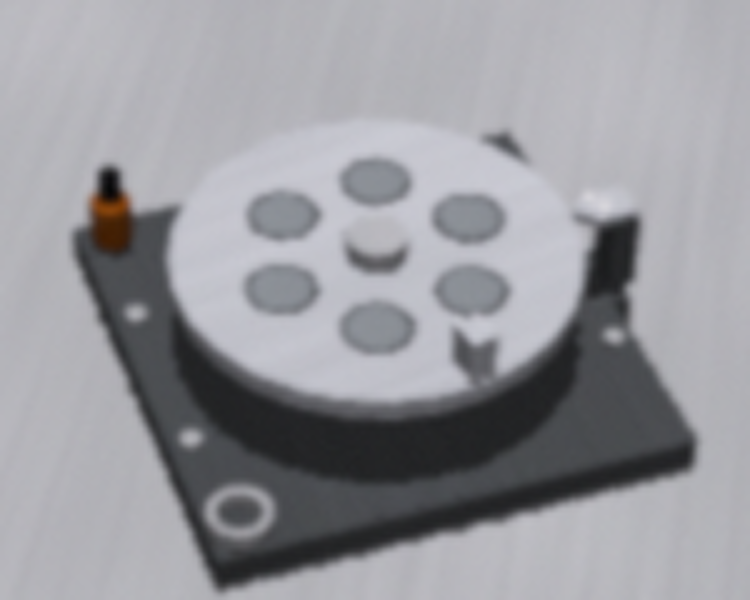

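Call:
{"fn": "play_rows", "kwargs": {
  "commands": [
    {"xyz": [-5,-5.2,0],"angular": [0,0,0],"grip": -1},
    {"xyz": [-10,-10.4,0],"angular": [0,0,0],"grip": -1},
    {"xyz": [-14,-14.6,0],"angular": [0,0,0],"grip": -1},
    {"xyz": [-18,-18.7,0],"angular": [0,0,0],"grip": -1},
    {"xyz": [-22,-22.9,0],"angular": [0,0,0],"grip": -1},
    {"xyz": [-26,-27,0],"angular": [0,0,0],"grip": -1},
    {"xyz": [-30,-31.2,0],"angular": [0,0,0],"grip": -1},
    {"xyz": [-34,-35.4,0],"angular": [0,0,0],"grip": -1},
    {"xyz": [-38,-39.5,0],"angular": [0,0,0],"grip": -1},
    {"xyz": [-42,-43.7,1],"angular": [0,0,-4],"grip": -1},
    {"xyz": [-46,-47.9,2],"angular": [0,0,-8],"grip": -1},
    {"xyz": [-50,-52,3],"angular": [0,0,-14],"grip": -1},
    {"xyz": [-51.85,-53.94,4],"angular": [0,0,-20],"grip": -1},
    {"xyz": [-51.85,-53.94,4],"angular": [0,0,-20],"grip": -1},
    {"xyz": [-51.85,-53.94,4],"angular": [0,0,-20],"grip": -1},
    {"xyz": [-51.85,-53.94,4],"angular": [0,0,-20],"grip": -1}
  ]
}}

```text
time_s: 2.1
position: [534.3, 108.8, 183.4]
eef_rot: [0.907, -0.422, 0.001, -0.0]
ft_force: [-0.3, -0.4, 0.4]
finger_gap: 0.3
```

```bash
python3 - <<'E'
from h import *
from scipy.spatial.transform import Rotation as Ro
s=sensors.state();print(s)
R=Ro.from_quat(s["eef_rot"]).as_matrix();print(R)
print("to start, tool cm",R.T@(np.array([534.1,110.2,80])-s["position"])/10)
a,d=grab_frame("wrist");cv2.imwrite("pics/w1.png",a)
E
```

```text
{'time_s': 2.1, 'joint_positions': array([ 1.38575370e-01, -6.17427095e-02,  1.45421741e+00, -2.57623018e-04,
        1.74798734e+00,  1.00990089e+00]), 'qvel': array([-0.00056489, -0.00228223, -0.0014533 ,  0.00086264, -0.00220192,
       -0.00291655]), 'joint_torque': array([ 3.00691500e-01, -3.77135861e+01, -4.06289148e+01,  6.57482981e-02,
       -5.83124568e-02,  7.84404430e-03]), 'position': array([534.33450816, 108.76287894, 183.44846701]), 'eef_rot': array([ 9.06580785e-01, -4.22031923e-01,  5.43499849e-04, -2.00623458e-04]), 'ft_force': array([-0.26785681, -0.41213272,  0.43708526]), 'moment': array([ 0.01885674, -0.05550943,  0.00524165]), 'finger_gap': 0.259182433146166}
[[ 6.43777521e-01 -7.65211847e-01  1.15479205e-03]
 [-7.65212283e-01 -6.43778031e-01 -9.49858284e-05]
 [ 8.16114031e-04 -8.22511317e-04 -9.99999329e-01]]
to start, tool cm [-0.13350995 -0.0660651  10.34479903]
```

View pics/w1.png

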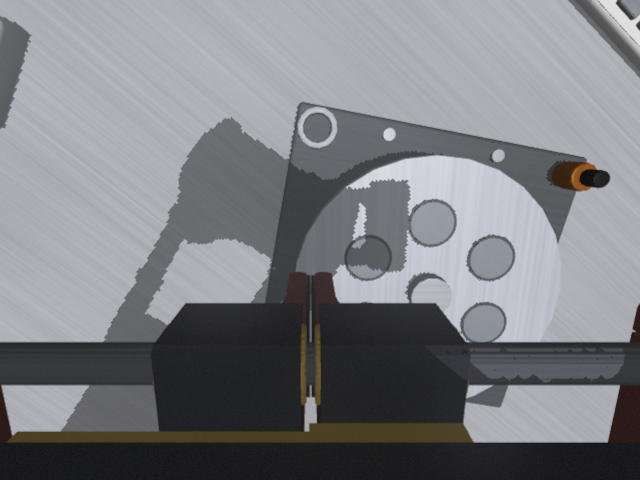

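Call:
{"fn": "play_rows", "kwargs": {
  "commands": [
    {"xyz": [-0.13,-0.05,5],"angular": [0,0,0],"grip": -1},
    {"xyz": [-0.13,-0.05,9],"angular": [0,0,0],"grip": -1},
    {"xyz": [-0.13,-0.05,10.3],"angular": [0,0,0],"grip": -1},
    {"xyz": [-0.13,-0.05,10.3],"angular": [0,0,0],"grip": -1},
    {"xyz": [-0.13,1.0,10.3],"angular": [0,0,0],"grip": -1},
    {"xyz": [-0.13,2.1,10.3],"angular": [0,0,0],"grip": -1},
    {"xyz": [-0.13,3.2,10.3],"angular": [0,0,0],"grip": -1},
    {"xyz": [-0.13,4.3,10.3],"angular": [0,0,0],"grip": -1},
    {"xyz": [-0.13,4.3,10.3],"angular": [0,0,0],"grip": -1},
    {"xyz": [-0.13,4.3,5],"angular": [0,0,0],"grip": -1}
  ]
}}

```text
time_s: 3.4
position: [497.9, 82.7, 128.3]
eef_rot: [0.907, -0.421, -0.004, 0.002]
ft_force: [0.8, 0.5, 0.8]
finger_gap: 0.6
```

```bash
cat >> h.py <<'E'
C=np.array([556.5,14.0])
def flag(name):
    t=sensors.state()["time_s"]; a,d=grab_frame(name); P=cloud(camera_model(name),d)
    q=P[...,:2]-C; r=np.hypot(q[...,0],q[...,1]); m=(r>72)&(r<104)&(P[...,2]>86)&(P[...,2]<99)
    n,l,s,_=cv2.connectedComponentsWithStats(m.astype(np.uint8))
    if n<2: return t,a,None
    k=1+np.argmax(s[1:,4]); c=P[l==k].mean(0); e=c[:2]-C
    return t,a,(s[k,4],c.round(1),np.hypot(*e).round(1),np.degrees(np.arctan2(e[1],e[0])).round(1)%360)
E
python3 - <<'E'
from h import *
print(sensors.state()["position"],sensors.state()["ft_force"])
for i in range(4):
    for n in("side","top"):
        t,a,f=flag(n);print(n,t,f)
cv2.imwrite("pics/s2.png",a)
E
```

```text
[497.91633     82.73273265 128.30835407] [0.81364157 0.50222873 0.76131294]
side 3.4 (np.int32(39), array([471.4,  35.7,  92.4]), np.float64(87.8), np.float64(165.7))
top 3.45 None
side 3.5 (np.int32(42), array([470.6,  22. ,  92.8]), np.float64(86.3), np.float64(174.7))
top 3.55 (np.int32(25), array([468.7,   8.3,  94.6]), np.float64(87.9), np.float64(183.7))
side 3.6 (np.int32(4), array([466.8,  10.8,  88.6]), np.float64(89.7), np.float64(182.1))
top 3.65 (np.int32(49), array([469.6,  -1.5,  94.7]), np.float64(88.3), np.float64(190.1))
side 3.7 None
top 3.75 (np.int32(50), array([473.4, -13.8,  94. ]), np.float64(87.6), np.float64(198.5))
```

Call:
{"fn": "play_rows", "kwargs": {
  "commands": [
    {"xyz": [1,0,0],"angular": [0,0,-10],"grip": -1},
    {"xyz": [2,0,0],"angular": [0,0,-20],"grip": -1},
    {"xyz": [3,0,0],"angular": [0,0,-30],"grip": -1},
    {"xyz": [4,0,0],"angular": [0,0,-40],"grip": -1},
    {"xyz": [4,0,0],"angular": [0,0,-50],"grip": -1},
    {"xyz": [4,0,0],"angular": [0,0,-60],"grip": -1},
    {"xyz": [4,0,0],"angular": [0,0,-70],"grip": -1},
    {"xyz": [4,0,0],"angular": [0,0,-80],"grip": -1},
    {"xyz": [4,0,0],"angular": [0,0,-90],"grip": -1},
    {"xyz": [4,0,0],"angular": [0,0,-100],"grip": -1},
    {"xyz": [4,0,0],"angular": [0,0,-110],"grip": -1},
    {"xyz": [4,0,0],"angular": [0,0,-120],"grip": -1},
    {"xyz": [4,0,0],"angular": [0,0,-130],"grip": -1},
    {"xyz": [4,0,0],"angular": [0,0,-140],"grip": -1},
    {"xyz": [4,0,0],"angular": [0,0,-150],"grip": -1},
    {"xyz": [4,0,0],"angular": [0,0,-160],"grip": -1},
    {"xyz": [4,0,1],"angular": [0,0,-170],"grip": -1},
    {"xyz": [4,0,2],"angular": [0,0,-179],"grip": -1},
    {"xyz": [4,0,2],"angular": [0,0,-179],"grip": -1}
  ]
}}

```text
time_s: 6.18
position: [525.5, 52.6, 110.6]
eef_rot: [0.429, 0.903, -0.001, -0.002]
ft_force: [-0.2, -1.2, 0.1]
finger_gap: 0.3
```

```bash
python3 - <<'E'
from h import *
s=sensors.state();print(s["position"],s["ft_force"],s["joint_positions"],s["eef_rot"])
for i in range(5):
    for n in("side","top"):
        t,a,f=flag(n);print(n,t,f)
t=sensors.state()["time_s"];a,d=grab_frame("wrist");cv2.imwrite("pics/w2.png",a);print(t)
E
```

```text
[525.46361053  52.55741883 110.57725965] [-0.22677563 -1.22541606  0.07573467] [ 3.52379783e-02 -9.25372624e-02  1.61230536e+00  3.53991807e-05
  1.62553517e+00 -2.21859282e+00] [ 4.29445942e-01  9.03090660e-01 -8.39606499e-04 -1.65454892e-03]
side 6.175 (np.int32(53), array([628.6,  70. ,  92.9]), np.float64(91.3), np.float64(37.9))
top 6.225 None
side 6.275 (np.int32(61), array([621. ,  79.3,  92.9]), np.float64(91.8), np.float64(45.4))
top 6.325 None
side 6.375 (np.int32(56), array([611.8,  86.9,  93.2]), np.float64(91.5), np.float64(52.8))
top 6.425 None
side 6.475 (np.int32(60), array([601.6,  93.8,  92.7]), np.float64(91.7), np.float64(60.5))
top 6.525 None
side 6.575 (np.int32(58), array([590.9,  98.8,  92.7]), np.float64(91.5), np.float64(67.9))
top 6.625 None
6.675
```

View pics/w2.png

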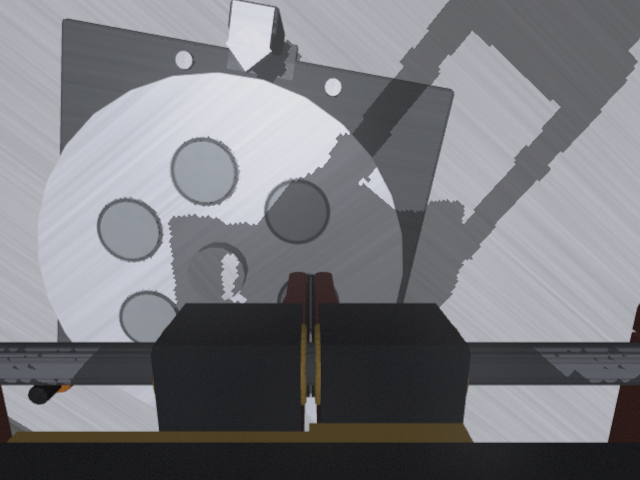

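Call:
{"fn": "play_rows", "kwargs": {
  "commands": [
    {"xyz": [0,0,2.5],"angular": [0,0,0],"grip": -1},
    {"xyz": [0,0,3.4],"angular": [0,0,0],"grip": -1},
    {"xyz": [0,0,3.4],"angular": [0,0,0],"grip": -1}
  ]
}}

```text
time_s: 7.1
position: [525.9, 52.5, 77.9]
eef_rot: [0.429, 0.903, -0.0, -0.001]
ft_force: [-0.2, -0.3, -0.2]
finger_gap: 0.5
```

```bash
python3 - <<'E'
from h import *
s=sensors.state();print(s["position"],s["ft_force"])
for i in range(4):
        t,a,f=flag("side");print(t,f)
print(sensors.state()["time_s"])
E
```

```text
[525.94919478  52.53124399  77.90341171] [-0.24665938 -0.27711729 -0.18365949]
7.1 (np.int32(50), array([530.4,  99.8,  93. ]), np.float64(89.7), np.float64(106.9))
7.15 (np.int32(56), array([524.8,  98.6,  93.2]), np.float64(90.4), np.float64(110.5))
7.2 (np.int32(53), array([520.3,  95.3,  92.6]), np.float64(89.0), np.float64(114.0))
7.25 (np.int32(52), array([514.5,  93.8,  93.5]), np.float64(90.2), np.float64(117.7))
7.3
```

Call:
{"fn": "play_rows", "kwargs": {
  "commands": [
    {"xyz": [0,0,0.1],"angular": [0,0,0],"grip": -1},
    {"xyz": [0,0,0.2],"angular": [0,0,0],"grip": -1},
    {"xyz": [0,0,0.3],"angular": [0,0,0],"grip": -1},
    {"xyz": [0,0,0.3],"angular": [0,0,0],"grip": -1},
    {"xyz": [0,0,0.3],"angular": [0,0,0],"grip": -1},
    {"xyz": [0,0,0.3],"angular": [0,0,0],"grip": -1},
    {"xyz": [0,0,0.3],"angular": [0,0,0],"grip": -1},
    {"xyz": [0,0,0.3],"angular": [0,0,0],"grip": -1},
    {"xyz": [0,0,1.0],"angular": [0,0,0],"grip": -1},
    {"xyz": [0,0,1.0],"angular": [0,0,0],"grip": -1}
  ]
}}

```text
time_s: 8.55
position: [526.8, 52.5, 69.0]
eef_rot: [0.429, 0.903, 0.0, 0.0]
ft_force: [-0.4, 0.3, 7.0]
finger_gap: 0.7
```

```bash
cat > m.py <<'E'
from h import *
import sys
from scipy.spatial.transform import Rotation as Ro
s=sensors.state();print(s["time_s"],s["position"],s["ft_force"])
print("side",flag("side")[2])
s=sensors.state();R=Ro.from_quat(s["eef_rot"]).as_matrix();a,d=grab_frame("wrist");cv2.imwrite("pics/%s.png"%sys.argv[1],a)
cm=camera_model("wrist");M=np.array(cm["mount"]);Rc=R@M[:3,:3];tc=R@M[:3,3]+s["position"]
W={**cm,"R":Rc.T,"t":-Rc.T@tc};P=cloud(W,d)
q=P[...,:2]-C;r=np.hypot(q[...,0],q[...,1]);ang=np.degrees(np.arctan2(q[...,1],q[...,0]))%360
m=(r>72)&(r<104)&(P[...,2]>88)&(P[...,2]<99)&(ang>150)&(ang<270)
n,l,st,ce=cv2.connectedComponentsWithStats(m.astype(np.uint8))
if n>1:
    k=1+np.argmax(st[1:,4]);x=ray(W,*ce[k],94)[:2];print("wrist flag px",ce[k],st[k],x,np.hypot(*(x-C)),np.degrees(np.arctan2(*(x-C)[::-1]))%360)
if len(sys.argv)>2:
    for i in(2,4):
        x=ray(W,float(sys.argv[i]),float(sys.argv[i+1]),68 if i==2 else 94)[:2];print(x,np.hypot(*(x-C)),np.degrees(np.arctan2(*(x-C)[::-1]))%360)
E
python3 m.py w3
```

```text
8.55 [526.84224522  52.54130458  68.95228643] [-0.42456522  0.28962927  6.99565452]
side None
wrist flag px [222.93181818  81.47342065] [ 198   49   52   66 2596] [478.07748172 -24.6709214 ] 87.43873018253818 206.24836340304347
```

View pics/w3.png

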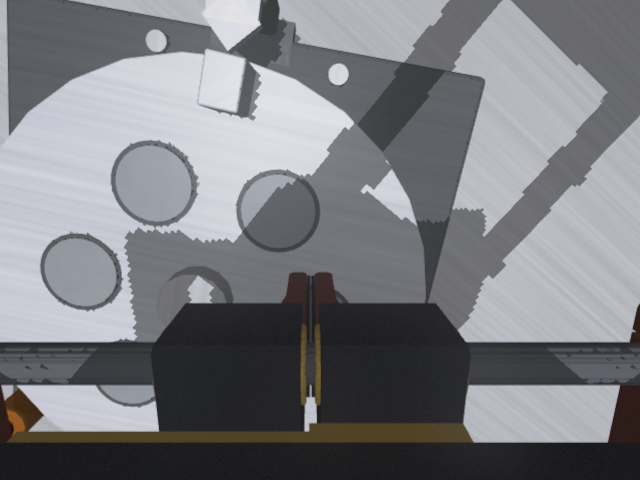

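```bash
python3 m.py w4 229 50 222.5 81; python3 - <<'E'
import cv2
a=cv2.imread("pics/w4.png");cv2.imwrite("pics/w4c.png",cv2.resize(a[0:140,160:320],None,fx=4.5,fy=4.2))
E
```

```text
8.65 [526.99887969  52.68384134  69.53683695] [-0.77659461 -0.02409682  5.514221  ]
side None
wrist flag px [223.08221283  81.31386861] [ 198   49   52   66 2603] [478.07878546 -24.69799787] 87.44953933047074 206.26465205669774
[468.15859108 -36.05028747] 101.53440700064446 209.5339491974565
[478.12157222 -24.90357732] 87.50237864797117 206.39776417637074
```

View pics/w4c.png

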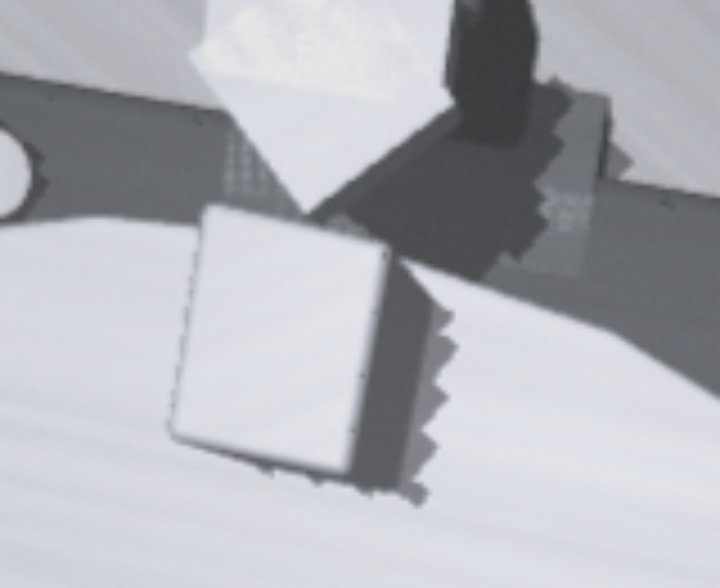

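Call:
{"fn": "play_rows", "kwargs": {
  "commands": [
    {"xyz": [0,-0.07,0.05],"angular": [0,0,0],"grip": -1},
    {"xyz": [0,-0.14,0.05],"angular": [0,0,0],"grip": -1},
    {"xyz": [0,-0.2,0.05],"angular": [0,0,0],"grip": -1},
    {"xyz": [0,-0.26,0.05],"angular": [0,0,0],"grip": -1},
    {"xyz": [0,-0.26,0.05],"angular": [0,0,0],"grip": -1},
    {"xyz": [0,-0.26,0.05],"angular": [0,0,0],"grip": -1},
    {"xyz": [0,-0.26,0.05],"angular": [0,0,0],"grip": -1},
    {"xyz": [0,-0.26,0.05],"angular": [0,0,0],"grip": -1}
  ]
}}

```text
time_s: 9.75
position: [525.3, 51.1, 69.4]
eef_rot: [0.429, 0.903, 0.001, 0.001]
ft_force: [-0.7, 0.8, 6.6]
finger_gap: 0.3
```

```bash
python3 m.py w5; python3 m.py w6; python3 - <<'E'
import cv2
a=cv2.imread("pics/w6.png");cv2.imwrite("pics/w6c.png",cv2.resize(a[0:140,160:320],None,fx=4.5,fy=4.2))
E
```

```text
9.75 [525.31418668  51.1382433   69.37280437] [-0.67774648  0.81889549  6.55535523]
side (np.int32(2), array([477.5, -36.2,  93. ]), np.float64(93.6), np.float64(212.5))
wrist flag px [211.90895062  86.06134259] [ 188   54   50   65 2592] [479.87201407 -28.11577161] 87.43904417485226 208.79378692488692
9.85 [525.32013326  51.16024591  69.40599403] [0.16668118 0.60943932 5.65607722]
side (np.int32(2), array([477.6, -36.8,  92.6]), np.float64(93.8), np.float64(212.7))
wrist flag px [211.900887    86.00347088] [ 188   54   50   65 2593] [479.84693168 -28.1329859 ] 87.46931681344438 208.79575515648676
```

View pics/w6c.png

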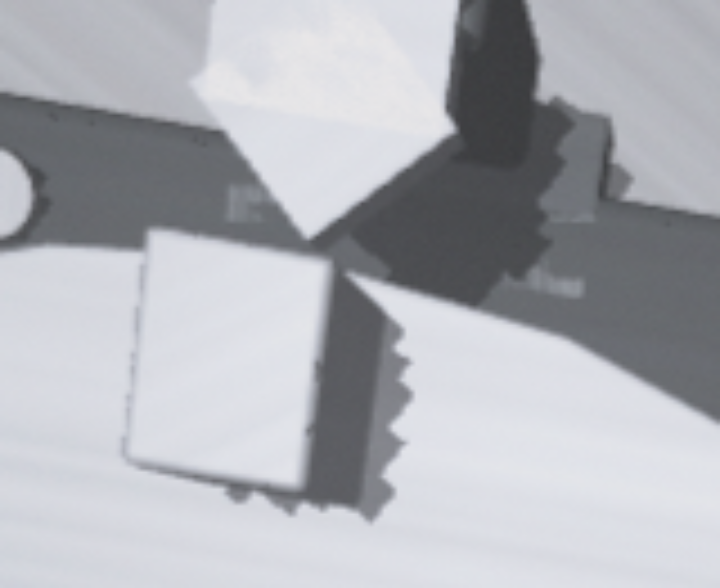

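```bash
python3 -c "
from bench import workorder
print(workorder.job_done())"
```

```text
the job is handed in; nothing more can be done
None
```

I flicked the wheel by its flag, let it run free for one full pass, then braked and eased the flag into line with the pointer. I handed the job in at about 9.9 s of the 45 s allowed. No verdict was reported.

- **Spin:** The wheel turned at about 1.3 to 1.5 rad/s, faster than the 1 rad/s I aimed for. The flag ran past the pointer and round the far side with the finger clear of the wheel.
- **Braking:** The first touch stopped the flag about 5 mm short of the pointer. Easing the wheel under the fingertip closed most of that.
- **Final position:** By the wrist camera, the flag is at 208.8° and the pointer's nose at 209.5°, about 1 mm off. Two wrist frames 0.1 s apart gave the same flag angle, so the wheel is still.
- **Final press:** The fingertip is holding about 5.7 to 6.5 N. Its tip reads 69.4 mm, so the wheel has hardly sunk.
- **Disagreement:** The side camera gave about 212.6° for the flag. It rested on only 2 partly hidden pixels, so I discounted it.
- **Not checked:** I did not re-measure the bystanders. The arm stayed over the wheel throughout the work and I saw no sign of touching them.

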